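# Load the tube carrier onto the shaker, lock it and start

### The arm

A 6-joint arm with a two-finger parallel gripper is mounted at the origin on the work surface. World frame = base frame: x ahead of the robot, y to its left, z up, the work surface at z = 0. Lengths are in mm, angles in rad, forces in N, time in s.
With the tool pointing down it reaches from about 400 to 925 mm from the base axis. Payload 12.5 kg.
Tool frame: the origin (TCP) lies midway between the tips of the shut fingers; the grasp point (between the pads) lies 19 mm behind it; z points along the fingers, y is the line along which they close (so a half turn about z gives the same grasp; the last joint's range is limited). The gripper opens to 95 mm and grips with 3 to 60 N. Pads are 20 mm wide; open, the fingers measure 119 mm over their backs; the gripper's body (75 mm by 180 mm) begins 59 mm behind the grasp point.
Start: joints at [-1.383, 0.491, 1.559, -0, 1.092, -0.106], TCP at [181.018, -598.23, 214.661] pointing down, gripper open.
Joint ranges: [-3.1, 3.1], [-0.84, 2.19], [0.05, 2.79], [-1.13, 4.28], [0.06, 2.93], [-2.69, 2.69]. Speed limits (rad/s): [2.22, 2.22, 2.79, 3.14, 3.14, 3.14].

### API

Orientations are given as [roll, pitch, yaw] about the fixed x, y, z axes, in that order (R = Rz(yaw) Ry(pitch) Rx(roll)).
In Python, from cell import readout, eyes, env gives the robot as it stands.
- The arm moves only by the tool move_arm, never from a script. Its argument "plan" is a list of rows, each a list of 3 entries, a list of its own where there are three numbers: the turn, a rotation vector about the tool's x, y, z in degrees, then the shift along the tool's x, y, z in m, then the gripper command: -1 is shut, 1 is fully open, values between are in proportion. In form: [[[ax, ay, az], [x, y, z], jaw], ...]. A call has 1 to 5 rows; each row is the pose to reach, as a shift and turn from the pose commanded when the call began, along the tool's axes at that moment; what a row does not reach only later rows make up. A row lasts 1/8 s, in which the tool goes at most 62.5 mm and 10.7 degrees, less where a joint would pass 70% of its speed; a pose out of reach is approached as far as the arm can. A call with a gripper value outside its range is refused whole. The fingers move at their own pace and stop on an object; the grip force is fixed at half the most. Time passes only in rows, so rows that repeat a pose let the fingers close. It gives the time, the measured TCP pose, the force, the opening and the grip force at its end, in the units of the state.
- readout.state(): the state, without advancing time (a new reading comes with each control period).
- eyes.read_camera(name): name is "scene" or "top" or "wrist"; returns a dict with "img" (400x640x3 uint8, red, green, blue), "K" (3x3 intrinsics, pixels), "extrinsics" (4x4, takes a point from camera to world coordinates). Camera axes: x right, y up, looking along -z (the intrinsics and any distortion apply to the point x, -y, -z); pixel columns grow to the right and rows downward; lengths in mm; the calibration is good to about 2 mm. A picture is of the moment at which its call begins. There is no depth.
- env.job_done(): hands the job in; it is judged then, once.
Trained networks look in a picture, given as the dict that the camera call returned (one of the last four; its "shot" number tells which), for a name from the list of things; names that differ only in an ending like _2 or _b are one class to them, and where a whole thing is asked for, a point or a joint stands for the part that bears it (a point fixed in the world has none). Each returns a list of dicts, best first, with "score" (0 to 1); they miss things now and then, are a little off and sometimes report something else, mostly with a low value. They report only what shows in the picture. A call takes as long as a camera call. They do not tell look-alikes from the thing itself.
- eyes.cut_out(picture, name): "mask" (400x640 bool, what is visible of it) and "uv" ([column, row] in pixels, amid what is visible of it).
The state is a dict: "t": time; "joints": joint angles; "qvel": joint speeds; "tau": joint torques, N m; "eef_pos": TCP position; "tcp_rot": TCP orientation; "ft_force": force on the tool from outside, world axes, zero at the start; "moment": the same for the moment, N m; "opening": opening from 0.0 (shut) to 1.0 (fully open); "grip_force": force on a finger pad.
Only numpy, scipy, OpenCV 4.12 (cv2) and the standard library are available. Lean on these libraries where they do the work, as an engineer would, in place of code of your own. Each camera call takes 0.05 s, during which the arm holds its last target. There are 200 camera calls.

### The job

Lift the orange tube carrier up off the two hooks of its drip stand and set it down gently, kept upright, flat inside the fenced tray of the white shaker. Let go, then turn the red latch a quarter-turn clockwise until it drops into its locked detent with its steel tongue over the carrier's foot plate; only then press the green start button fully down and let it come back. Leave the blue bottle, the beaker and the tip box where they stand.

Things in the scene. Friction and masses are not known exactly. Their poses are not given: they have to be found in the camera images.
- carrier: Loose orange tube carrier, 0.3 to 0.45 kg, origin at the centre of its underside, z up. Foot plate 84 (x) x 170 (y) x 8 mm; on it a rack block 76 x 124 mm, blue tube caps up to z 69; the plate sticks out 23 mm at both y ends. Steel bail: uprights at y +-57, 10 mm round crossbar along y at z 145, which hangs on the two hooks. It fits the tray either way round.
- carrier_grip (a point): Centre of the black grip block in the middle of the bail's crossbar, 145 mm above the carrier's underside. The block is 14 (x) x 44 (y) x 24 mm (z); pinch it across x from above. Free space below the block down to the tube caps is 64 mm. Axes as the carrier's.
- carrier_foot (a point): Centre of the underside of the carrier's foot plate, axes as the carrier's.
- hooks (a point): On the fixed steel drip stand: midway between its two hooks, where the hanging carrier's crossbar centre is, 245 mm above the table. Hooks: 8 mm bars at y +-40 from a post 100 mm behind (+x), pointing to -x through the bail, turned-up tips 20 mm out and 10 mm above this point: raise the carrier 20 to 55 mm, then draw it 80 mm to -x clear of them. Stand nowhere over 17 mm above here.
- shaker: Fixed white orbital shaker, 250 (x) x 300 (y) mm, origin at the centre of its underside on the table, z up; its grey platform is 80 mm high. The fenced tray is on its -y half, the red latch on its +y half, the green button on the blue lower deck (70 mm high) along its -x edge.
- tray (a point): Centre of the fenced tray, on the platform's surface (80 mm above the table), at (20, -45, 80) mm in the shaker's frame, same axes. A seated carrier has its foot here with its long side along y. Fences leave 5 mm play each way: side fences 14 mm high at x +-47 mm, end fences 8 mm high at y +-90 mm (inner faces).
- latch_grip (a point): On the red latch's axis, mid-height of its grip bar, 126.5 mm above the table, 140 mm from the tray centre to the shaker's +y. Bar 50 long, 14 thick, 36 high (top 14 above here), on a 52 mm red disc. Turns with the latch: its x runs along the bar and steel tongue (reaches 68 mm, white mark that side). Open: x along the shaker's +x; locked: along its -y, to the tray.
- latch (a joint): Latch angle in rad: 0 open, 1.571 locked at its stop, growing clockwise seen from above, about 0 at the start. An over-centre spring holds it at either end: it resists turning (up to 0.05 N m) as far as 1.1 rad, and past about 1.25 rad it snaps the latch by itself to the locked stop and keeps it there; let go before 0.9 rad, it springs back open. The tongue passes 2 mm over the seated foot plate.
- start_top (a point): Centre of the top of the round green start button, 40 mm across, on the shaker's lower deck, pressed straight down.
- start (a joint): Start button travel in m: 0 up, 0.006 fully down (takes 5 N); it springs back.
- wash_bottle: Bystander: blue bottle, 60 mm across, 130 mm tall, origin under its centre.
- beaker: Bystander: clear beaker, 76 mm across, 90 mm tall, origin under its centre.
- tip_box: Bystander: blue tip box with yellow top, 80 x 120 x 62 mm, origin under its centre.
Mind the look-alikes: they are no part of the job. What is shaped like the carrier but purple or turquoise is not meant.

How it is judged (in metres and radians):
On the way, in this order (a step that is already met when the one before it is completed fails the run):
1. the carrier is lifted up clear of the hooks (z of carrier_grip in the frame of hooks above 0.02 m and horizontal distance between carrier_grip and hooks below 0.12 m), for 0.05 s.
2. the carrier sits flat in the tray and is let go (x of carrier_foot in the frame of tray between -0.009 and 0.009 m and y of carrier_foot in the frame of tray between -0.009 and 0.009 m and z of carrier_foot in the frame of tray between -0.004 and 0.004 m and angle between the y axis of carrier and the y axis of tray, either way round below 0.15 rad and angle between carrier's own z axis and vertical below 0.05 rad and linear speed of carrier below 0.02 m/s and contact force between the fingers and carrier below 0.1 N), for 0.2 s.
3. the latch is turned into its locked detent (value of joint latch above 1.5 rad and x of carrier_foot in the frame of tray between -0.009 and 0.009 m and y of carrier_foot in the frame of tray between -0.009 and 0.009 m and z of carrier_foot in the frame of tray between -0.004 and 0.004 m and angle between the y axis of carrier and the y axis of tray, either way round below 0.15 rad and angle between carrier's own z axis and vertical below 0.05 rad), for 0.1 s.
4. the start button is pressed fully down (value of joint start above 0.004 m and value of joint latch above 1.5 rad), for 0.03 s.
At the end, for the whole second after the job is handed in: The carrier is released and still in the tray: foot within 9 mm of its centre along x and y, 4 mm in height, long side within 0.15 rad of the tray's, upright within 0.05 rad. The latch is locked (beyond 1.5 rad). The start button has been pressed and is back up (under 2 mm) (all of step 3 and linear speed of carrier below 0.02 m/s and contact force between the fingers and carrier below 0.1 N and value of joint start below 0.002 m); the robot touches nothing.
It fails at once if a bystander (bottle, beaker or tip box) is pushed more than 30 mm or tipped over (distance of any of wash_bottle, beaker, tip_box from where it was at the start of the episode above 0.03 m or angle between any of wash_bottle, beaker, tip_box's own z axis and vertical above 0.4 rad).
It fails at once if the start button is pressed before the latch is locked (value of joint start above 0.003 m and value of joint latch below 1.4 rad).
It fails at once if the carrier is tipped more than 35 degrees (angle between carrier's own z axis and vertical above 0.61 rad).
It fails at once if the carrier is let fall (not held and moving faster than 0.5 m/s, a drop of over 13 mm) (linear speed of carrier above 0.5 m/s and contact force between the fingers and carrier below 0.1 N).
It also fails if it takes over 64 s, if anything falls off the work surface, if the arm or the gripper's body presses on something with over 40 N, if the wrist force passes 120 N, or if a joint passes its speed limit or range.

## Working session

There is one attempt and no reset: what is moved stays moved. The work goes in short steps, Python scripts to look and compute and a tool call to move; the robot and the scene stay as the last step left them, time stands still between calls to the robot, and variables do not carry over. Pictures are saved under pics/ and viewed, at most 10 in all, crops included, and the job is handed in when it is done.

Besides the shell and the picture viewer there is one more tool, called after "Call:" as name(argument=value, ...), one argument or row to a line, values as JSON. move_arm: Moves the arm, as the interface text tells. Its arguments: {"type":"object","properties":{"plan":{"type":"array","items":{"type":"array"}}},"required":["plan"]}

```bash
ls; mkdir -p pics
python3 - <<'E'
from cell import readout, eyes, env
import cv2, numpy as np
s=readout.state(); print(s)
for n in ["scene","top"]:
    p=eyes.read_camera(n); cv2.imwrite(f"pics/{n}0.png",p["img"][:,:,::-1]); print(n,p["K"],p["extrinsics"],[k for k in p])
    for nm in ["carrier","shaker","latch_grip","start_top","hooks","wash_bottle"]:
        try: print(nm,[(round(d["score"],2),np.round(d["uv"]),int(d["mask"].sum())) for d in eyes.cut_out(p,nm)])
        except Exception as e: print(nm,e)
E
```

```text
pics
{'t': 0.0, 'joints': array([-1.38255890e+00,  4.91560774e-01,  1.55948028e+00,  1.24626889e-05,
        1.09170592e+00, -1.05650036e-01]), 'qvel': array([-0.00101191, -0.0022174 , -0.00037156, -0.00030449, -0.00015609,
       -0.00024664]), 'tau': array([ 3.31413859e-03, -6.12633419e+01, -2.58174831e+01,  6.93376316e-02,
        4.83759586e-02, -1.19252545e-04]), 'eef_pos': array([ 180.99266352, -597.94726281,  214.05038045]), 'tcp_rot': array([-3.14044593e+00, -1.32718768e-04,  2.93881640e-01]), 'ft_force': array([-0.28097606, -0.43971386, -0.02526977]), 'moment': array([0.00212751, 0.00404403, 0.00704127]), 'grip_force': 0.0, 'opening': 0.9996674624134151}
scene [[490.89154984   0.         316.53353778]
 [  0.         490.89154984 188.25499369]
 [  0.           0.           1.        ]] [[ 6.18232750e-01 -4.33428285e-01  6.55689095e-01  1.31673080e+03]
 [ 7.85861756e-01  3.25495206e-01 -5.25808113e-01 -5.33728111e+02]
 [ 1.44764511e-02  8.40352779e-01  5.41846509e-01  8.71920059e+02]
 [ 0.00000000e+00  0.00000000e+00  0.00000000e+00  1.00000000e+00]] ['img', 'K', 'extrinsics',
[... 519 characters left out ...]
52765e-03  9.93387764e-01 -1.14418321e-01  3.43703817e+02]
 [-9.99728110e-01  1.18198846e-02  2.00996562e-02  1.45244627e+02]
 [ 2.13191638e-02  1.14197380e-01  9.93229305e-01  1.27847875e+03]
 [ 0.00000000e+00  0.00000000e+00  0.00000000e+00  1.00000000e+00]] ['img', 'K', 'extrinsics', 'shot']
carrier [(0.95, array([282., 197.]), 1966), (0.73, array([172., 232.]), 2088), (0.66, array([233., 305.]), 1778)]
shaker [(0.63, array([442., 188.]), 9530), (0.4, array([290., 179.]), 3120)]
latch_grip [(0.59, array([418., 166.]), 366)]
start_top [(0.45, array([430., 215.]), 167)]
hooks [(0.89, array([292., 179.]), 2850), (0.42, array([417., 165.]), 357)]
wash_bottle [(0.73, array([309., 104.]), 485)]
```

View pics/scene0.png

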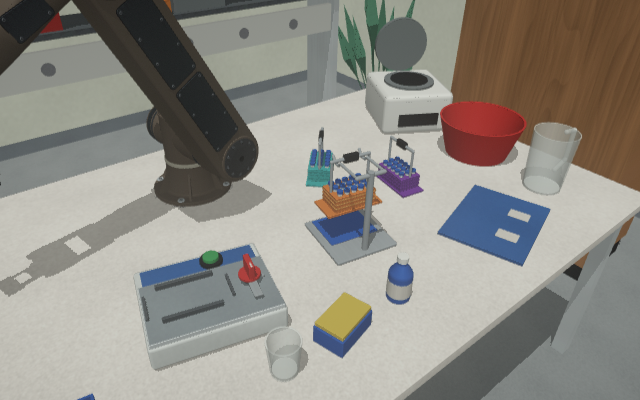

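View pics/top0.png

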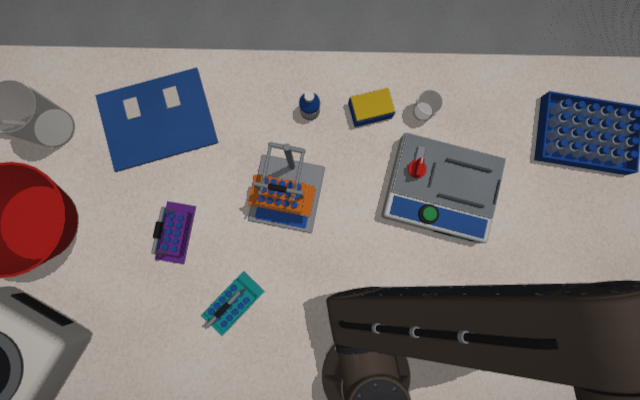

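The top view shows three carrier-shaped things: orange hanging on the stand at (282,197), purple at (172,232) and turquoise at (233,305). The orange one fits the task by colour and by hanging on the hooks. I'll confirm it in an enlarged crop that also shows the shaker.

Run:
```python
import cv2, numpy as np
a=cv2.imread("pics/top0.png")
c=cv2.resize(a[130:250,240:510],None,fx=2.96,fy=2.96,interpolation=cv2.INTER_CUBIC)
b=cv2.imread("pics/scene0.png")[140:270,290:410]
d=cv2.resize(b,None,fx=1.85,fy=1.85,interpolation=cv2.INTER_CUBIC)
o=np.zeros((600,800,3),np.uint8); o[:c.shape[0],:c.shape[1]]=c; o[357:357+d.shape[0],:d.shape[1]]=d
e=cv2.resize(cv2.imread("pics/scene0.png")[235:370,130:320],None,fx=1.8,fy=1.8,interpolation=cv2.INTER_CUBIC); o[357:357+e.shape[0],300:300+e.shape[1]]=e
cv2.imwrite("pics/crop1.png",o)
```

```text
(no output)
```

View pics/crop1.png

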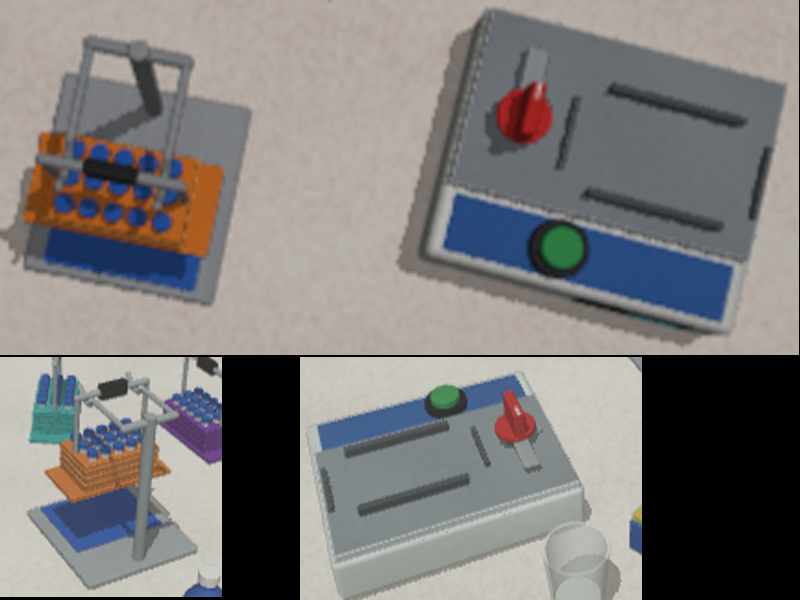

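The crop confirms it: the orange carrier, with its black grip block at crop (110,172), hangs on the hooks of the grey stand. In the shaker, the tray fences centre at crop (665,158), the latch is at (525,115) and the button at (563,246).

```bash
cat > h.py <<'E'
import numpy as np
def ray(p,u,v,z):
    K,E=np.array(p["K"]),np.array(p["extrinsics"])
    d=E[:3,:3]@np.array([(u-K[0,2])/K[0,0],-(v-K[1,2])/K[1,1],-1]); o=E[:3,3]
    return o+d*(z-o[2])/d[2]
def proj(p,X):
    K,E=np.array(p["K"]),np.array(p["extrinsics"])
    c=E[:3,:3].T@(np.asarray(X,float)-E[:3,3]); return np.array([K[0,2]+K[0,0]*c[0]/-c[2],K[1,2]-K[1,1]*c[1]/-c[2]])
E
python3 - <<'E'
from cell import eyes
from h import *
p=eyes.read_camera("top"); f=lambda u,v,z: ray(p,240+u/2.96,130+v/2.96,z)
def ang(a,b): d=b-a; return np.degrees(np.arctan2(d[1],d[0]))
g=f(110,172,254); print("grip",g)
l,r=f(38,160,245),f(187,187,245); print("bar",l,r,(l+r)/2,"y dir",ang(r,l)-90)
F={"up":((612,88),(745,122),93),"lo":((585,193),(721,227),93),"eL":((575,98),(560,168),87),"eR":((767,148),(754,218),87)}
cs=[]
for k,(a,b,z) in F.items():
    a,b=f(*a,z),f(*b,z); cs.append((a+b)/2); print(k,cs[-1],ang(b,a)-(90 if k in("up","lo") else 0))
print("tray",np.mean(cs,0), "ydir",ang(cs[3],cs[2])-90,"x",ang(cs[1],cs[0]))
print("latch",f(525,115,110),"button",f(563,246,80),f(563,246,90))
E
```

```text
grip [490.98522968 235.68837745 254.        ]
bar [501.28066982 294.34906176 245.        ] [480.89578806 174.5557358  245.        ] [491.08822894 234.45239878 245.        ] y dir -9.657349743638434
up [ 584.04567409 -279.10150484   93.        ] -13.826690646013844
lo [ 484.8986045  -252.49518369   93.        ] -13.479581580231738
eL [ 557.30395009 -175.92019462   87.        ] -12.983768710963954
eR [ 512.32509535 -356.3697648    87.        ] -12.460232205636995
tray [ 534.64333101 -265.97166199   90.        ] ydir -13.996330165640373 x -15.021534621858475
latch [ 569.31635734 -130.7640411   110.        ] button [ 451.66397651 -171.57072075   80.        ] [ 450.76316655 -168.9272417    90.        ]
```

```bash
cat >> h.py <<'E'
from scipy.spatial.transform import Rotation as Ro
def go(x,y,z,yaw,s=None):
    "turn (deg) and shift (m) in tool axes to a tool-down pose"
    if s is None:
        from cell import readout; s=readout.state()
    R=Ro.from_euler("xyz",s["tcp_rot"]); T=Ro.from_euler("xyz",[180,0,yaw],degrees=True)
    a=(R.inv()*T).as_rotvec(degrees=True); d=R.inv().apply(np.array([x,y,z])-s["eef_pos"])/1000
    print("turn",np.round(a,2),"shift",np.round(d,4))
    return a,d
E
python3 -c "
from h import *
go(480,-330,330,50)"
```

```text
turn [ 1.000e-02  0.000e+00 -3.317e+01] shift [ 0.3638 -0.1702 -0.1153]
```

Call:
move_arm(
  plan=[
    [[0,0,-10],[0.05,-0.024,-0.025],1],
    [[0,0,-18],[0.104,-0.049,-0.045],1],
    [[0,0,-26],[0.156,-0.073,-0.065],1],
    [[0,0,-33],[0.208,-0.097,-0.085],1],
    [[0,0,-33],[0.26,-0.121,-0.1],1],
  ],
)

```text
t: 1.38
eef_pos: [396.1, -405.8, 315.8]
tcp_rot: [3.14, 0.0, 0.871]
ft_force: [1.0, -0.5, -0.1]
opening: 0.999
grip_force: 0.0
```

```bash
python3 -c "
from h import *
go(510,-200,335,70); go(500,60,335,80.3)"
```

```text
turn [  0.06   0.03 -20.07] shift [ 0.2308 -0.0453 -0.0194]
turn [ 6.000e-02  3.000e-02 -3.037e+01] shift [ 0.4233 -0.2203 -0.0196]
```

Call:
move_arm(
  plan=[
    [[0,0,-8],[0.058,-0.012,-0.01],1],
    [[0,0,-14],[0.115,-0.023,-0.019],1],
    [[0,0,-20],[0.173,-0.034,-0.019],1],
    [[0,0,-20],[0.231,-0.045,-0.019],1],
    [[0,0,-25],[0.275,-0.085,-0.019],1],
  ],
)

```text
t: 2.0
eef_pos: [508.4, -140.4, 333.1]
tcp_rot: [-3.141, -0.0, 1.308]
ft_force: [0.5, -0.2, 0.0]
opening: 0.999
grip_force: 0.0
```

```bash
python3 -c "
from h import *
go(491,235,345,80.3); go(470,160,345,80.3)"
```

```text
turn [-0.01 -0.01 -5.35] shift [ 0.358  -0.1143 -0.0118]
turn [-0.01 -0.01 -5.35] shift [ 0.2801 -0.1151 -0.0118]
```

Call:
move_arm(
  plan=[
    [[0,0,-3],[0.057,-0.023,-0.01],1],
    [[0,0,-5.4],[0.114,-0.046,-0.012],1],
    [[0,0,-5.4],[0.171,-0.069,-0.012],1],
    [[0,0,-5.4],[0.228,-0.092,-0.012],1],
    [[0,0,-5.4],[0.28,-0.115,-0.012],1],
  ],
)

```text
t: 2.62
eef_pos: [468.9, 160.2, 345.8]
tcp_rot: [3.141, -0.0, 1.401]
ft_force: [-0.3, -0.5, -0.3]
opening: 1.0
grip_force: 0.0
```

Run:
```python
from h import *
from cell import readout, eyes
import cv2
p=eyes.read_camera("wrist"); cv2.imwrite("pics/w1.png",p["img"][:,:,::-1])
print(p["extrinsics"],p["K"][0],proj(p,[491,235,257]))
go(491,235,345,80.3)
```

```text
[[ 9.85672442e-01  1.63223036e-01  4.25214913e-02  4.80464382e+02]
 [-1.68669576e-01  9.52872161e-01  2.52161097e-01  2.31390054e+02]
 [ 6.40954437e-04 -2.55720326e-01  9.66750590e-01  5.16040838e+02]
 [ 0.00000000e+00  0.00000000e+00  0.00000000e+00  1.00000000e+00]] [303.96591253   0.         315.96872923] [327.69651711 114.89211337]
turn [-0.02 -0.12  0.09] shift [0.073  0.0113 0.001 ]
```

View pics/w1.png

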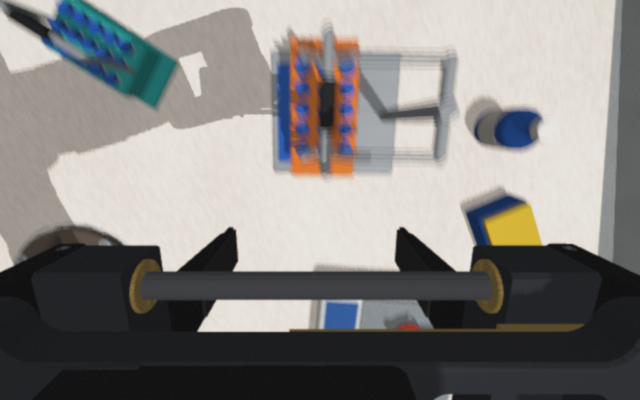

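The wrist view shows the orange carrier with its bar vertical at column 326, ends near rows 30 and 172, and the grip block centred at (327,104). The hooks come from the post on the right, at (450,105).

Run:
```python
from h import *
from cell import readout, eyes
import cv2
p=eyes.read_camera("wrist"); cv2.imwrite("pics/w2.png",p["img"][:,:,::-1])
im=p["img"].astype(int)
# dark block pixels
g=im[60:150,300:355].sum(2); m=g<130
n,lab,st,ce=cv2.connectedComponentsWithStats(m.astype(np.uint8)); i=1+np.argmax(st[1:,4]); print(st[i],ce[i]+[300,60])
r=cv2.minAreaRect(np.argwhere(lab==i)[:,::-1].astype(np.float32)); print(r)
c=ce[i]+[300,60]
for z in (250,257): print(ray(p,*c,z))
d=eyes.cut_out(p,"carrier")
for q in d[:3]: print(q["score"],q["uv"])
```

```text
[ 23  31  18  53 743] [331.22207268 118.68506057]
((31.476266860961914, 56.94940948486328), (16.044986724853516, 52.20868682861328), 1.432096242904663)
[492.25446799 236.55495901 250.        ]
[491.90927676 236.53540854 257.        ]
0.84 [104.8, 53.3]
0.61 [331.7, 114.1]
```

```bash
python3 -c "
from h import *
go(492,236.5,225.5,79.8)"
```

```text
turn [ 0.01 -0.    0.67] shift [0.079  0.0102 0.1202]
```

Call:
move_arm(
  plan=[
    [[0,0,0.7],[0.05,0.007,0],1],
    [[0,0,0.7],[0.079,0.01,0],1],
    [[0,0,0.7],[0.079,0.01,0.05],1],
    [[0,0,0.7],[0.079,0.01,0.09],1],
    [[0,0,0.7],[0.079,0.01,0.12],1],
  ],
)

```text
t: 3.4
eef_pos: [492.9, 233.1, 224.0]
tcp_rot: [-3.141, 0.001, 1.387]
ft_force: [0.2, -0.1, -0.2]
opening: 0.998
grip_force: 0.0
```

Call:
move_arm(
  plan=[
    [[0,0,0],[0,0,0],0],
    [[0,0,0],[0,0,0],-0.5],
    [[0,0,0],[0,0,0],-1],
    [[0,0,0],[0,0,0],-1],
    [[0,0,0],[0,0,0],-1],
  ],
)

```text
t: 4.03
eef_pos: [492.8, 234.4, 226.0]
tcp_rot: [3.141, -0.0, 1.388]
ft_force: [-0.3, -0.2, 0.4]
opening: 0.528
grip_force: 0.0
```

Call:
move_arm(
  plan=[
    [[0,0,0],[0,0,0],-1],
    [[0,0,0],[0,0,0],-1],
    [[0,0,0],[0,0,0],-1],
    [[0,0,0],[0,0,0],-1],
    [[0,0,0],[0,0,0],-1],
  ],
)

```text
t: 4.65
eef_pos: [492.7, 234.3, 225.6]
tcp_rot: [-3.141, 0.0, 1.388]
ft_force: [-1.2, -0.4, 0.3]
opening: 0.146
grip_force: 30.0
```

Call:
move_arm(
  plan=[
    [[0,0,0],[0,0,0],-1],
    [[0,0,0],[0,0,0],-1],
    [[0,0,0],[0,0,0],-1],
    [[0,0,0],[0,0,0],-1],
    [[0,0,0],[0,0,0],-1],
  ],
)

```text
t: 5.28
eef_pos: [492.8, 234.3, 225.6]
tcp_rot: [-3.142, 0.0, 1.388]
ft_force: [-1.0, 0.5, 0.4]
opening: 0.148
grip_force: 30.0
```

Call:
move_arm(
  plan=[
    [[0,0,0],[0,0,-0.008],-1],
    [[0,0,0],[0,0,-0.018],-1],
    [[0,0,0],[0,0,-0.028],-1],
    [[0,0,0],[0,0,-0.038],-1],
    [[0,0,0],[0,0,-0.038],-1],
  ],
)

```text
t: 5.9
eef_pos: [493.0, 234.4, 264.5]
tcp_rot: [3.14, -0.001, 1.388]
ft_force: [-1.3, -0.2, -3.6]
opening: 0.151
grip_force: 30.0
```

Run:
```python
from h import *
from cell import readout, eyes
import cv2
o=[]
for n,(a,b,c,d) in {"scene":(110,270,280,420),"wrist":(0,230,180,500)}.items():
    p=eyes.read_camera(n); o.append(cv2.resize(p["img"][a:b,c:d,::-1],(395,400)))
cv2.imwrite("pics/lift.png",np.hstack(o)); s=readout.state(); print(s["eef_pos"],s["ft_force"],s["moment"])
```

```text
[492.66964063 234.32379826 263.52188407] [ 0.72806734  0.13112167 -3.70354776] [-0.0392475  -0.06313592 -0.03278514]
```

View pics/lift.png

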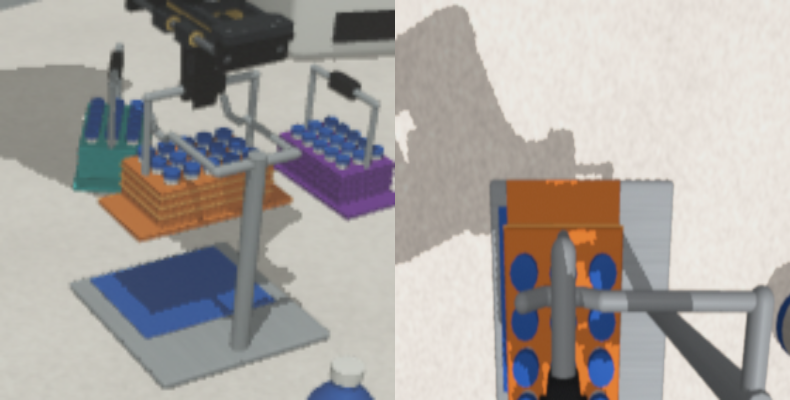

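The lift is good: the bar is clear above the hook tips and the carrier is level. Next I draw it to -x.

Call:
move_arm(
  plan=[
    [[0,0,0],[0,-0.012,0],-1],
    [[0,0,0],[0,-0.036,0],-1],
    [[0,0,0],[0,-0.062,0],-1],
    [[0,0,0],[0,-0.086,0],-1],
    [[0,0,0],[0,-0.1,0],-1],
  ],
)

```text
t: 6.62
eef_pos: [392.9, 252.6, 263.5]
tcp_rot: [-3.141, 0.0, 1.389]
ft_force: [0.9, 0.6, -3.3]
opening: 0.145
grip_force: 30.0
```

```bash
python3 -c "
from h import *
go(420,140,310,76); go(480,-60,310,76); go(534.6,-266,310,76)"
```

```text
turn [-0.02  0.02  3.57] shift [-0.1059  0.0471 -0.0465]
turn [-0.02  0.02  3.57] shift [-0.2917  0.1423 -0.0465]
turn [-0.02  0.02  3.57] shift [-0.4844  0.2333 -0.0464]
```

Call:
move_arm(
  plan=[
    [[0,0,0],[-0.01,0.005,-0.015],-1],
    [[0,0,0],[-0.034,0.016,-0.035],-1],
    [[0,0,1],[-0.068,0.033,-0.046],-1],
    [[0,0,2],[-0.105,0.05,-0.046],-1],
    [[0,0,3.6],[-0.142,0.068,-0.046],-1],
  ],
)

```text
t: 7.25
eef_pos: [436.2, 98.7, 310.4]
tcp_rot: [3.14, -0.0, 1.324]
ft_force: [0.1, 0.1, -3.2]
opening: 0.148
grip_force: 30.0
```

Call:
move_arm(
  plan=[
    [[0,0,0],[-0.038,0.016,0],-1],
    [[0,0,0],[-0.076,0.032,0],-1],
    [[0,0,0],[-0.114,0.048,0],-1],
    [[0,0,0],[-0.152,0.064,0],-1],
    [[0,0,0],[-0.185,0.078,0],-1],
  ],
)

```text
t: 7.88
eef_pos: [466.5, -100.3, 310.4]
tcp_rot: [3.141, 0.0, 1.324]
ft_force: [0.8, -0.4, -3.6]
opening: 0.142
grip_force: 30.0
```

```bash
python3 -c "
from h import *
go(534.6,-266,310,76.2)"
```

```text
turn [ 0.06  0.02 -0.32] shift [-0.144   0.1065  0.0005]
```

Run:
```python
from h import *
from cell import readout, eyes
import cv2
o=[]
for n in ("scene","wrist"):
    p=eyes.read_camera(n); o.append(p["img"][:,:,::-1])
cv2.imwrite("pics/mid.png",np.vstack([cv2.resize(o[1],(640,400)),cv2.resize(o[0][200:400,100:420],(320,200)).repeat(1,1) if 0 else cv2.copyMakeBorder(o[0][190:390,100:420],0,0,0,320,0)]))
```

```text
(no output)
```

View pics/mid.png

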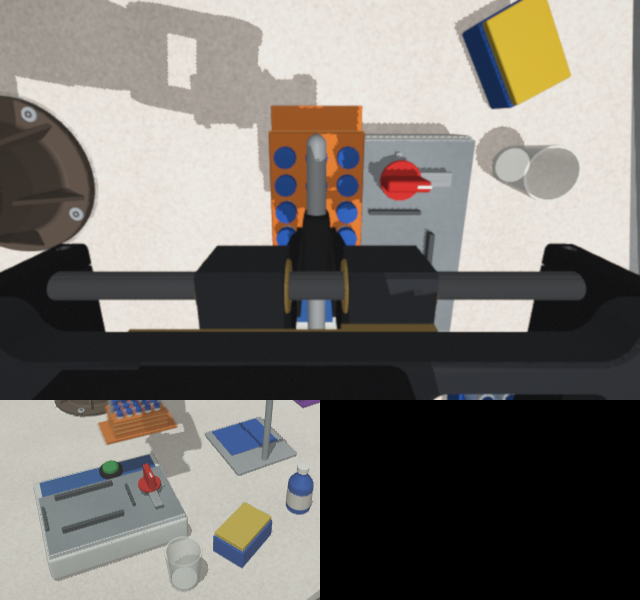

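The wrist view shows the carrier held level, the latch disc at (402,181) and the +y end fence from (368,212) to (420,212), square to the image. I'll cross-check the tray centre with the scene fences, centred at (188.3,296.7).

Run:
```python
from h import *
from cell import readout, eyes
p=eyes.read_camera("scene"); print("tray scene",ray(p,188.3,296.7,90))
p=eyes.read_camera("wrist"); im=p["img"].astype(int)
m=((im[...,0]>150)&(im[...,1]<70)&(im[...,2]<80)).astype(np.uint8); m[:, :360]=0; m[:,450:]=0;m[240:]=0
r=np.argwhere(m)[:,::-1]; print("red bbox",r.min(0),r.max(0),r.mean(0))
yx=np.array([[-.970,.243]]) 
e=ray(p,394,212,87); print("end fence",e,"-> tray", e[:2]-91.5*np.array([np.sin(np.radians(13.9)),np.cos(np.radians(13.9))]))
L=ray(p,402,181,105); print("latch",L,"-> tray",L[:2]-140*np.array([np.sin(np.radians(13.9)),np.cos(np.radians(13.9))]))
a,b=ray(p,368,212,87),ray(p,420,211.5,87); d=b-a; print("yaw",np.degrees(np.arctan2(d[1],d[0])))
```

```text
tray scene [ 545.32929316 -267.89564842   90.        ]
red bbox [383 164] [431 201] [404.50960307 184.78489117]
end fence [ 556.89333394 -170.30180833   87.        ] -> tray [ 534.91246805 -259.1223664 ]
latch [ 570.62464334 -126.35228686  105.        ] -> tray [ 536.9927174  -262.25259428]
yaw -13.629568208238476
```

```bash
cat > fit.py <<'E'
from h import *
from cell import eyes
import cv2
from scipy.optimize import least_squares
seeds={"top":[(469,165.5),(460.6,201),(431.7,175),(496.9,191.8)],"scene":[(193.3,311.7),(183.6,281.1),(230.8,285.3),(145,308.9)]}
loc=[(49.5,0,87),(-49.5,0,87),(0,92.5,84),(0,-92.5,84)]
obs=[]
for n,S in seeds.items():
    p=eyes.read_camera(n); im=cv2.imread(f"pics/{n}0.png"); g=cv2.cvtColor(im,cv2.COLOR_BGR2GRAY).astype(float)
    for s,l in zip(S,loc):
        u,v=map(int,np.round(s)); w=g[v-22:v+23,u-30:u+31]
        pf=np.median(g[v-8:v+9,u-12:u+13]); m=(w<95).astype(np.uint8)
        k,lab,st,ce=cv2.connectedComponentsWithStats(m,connectivity=8)
        i=min(range(1,k),key=lambda i:np.hypot(*(ce[i]-[30,22]))+(100 if st[i,4]<12 else 0))
        wt=np.where(cv2.dilate((lab==i).astype(np.uint8),np.ones((3,3)))>0,np.clip(np.percentile(w,60)-w,0,None),0)
        yy,xx=np.mgrid[:45,:61]; c=np.array([(wt*xx).sum(),(wt*yy).sum()])/wt.sum()+[u-30,v-22]
        print(n,l,c.round(2),st[i]); obs.append((n,p,l,c))
def W(q,l): c,s=np.cos(q[2]),np.sin(q[2]); return [q[0]+c*l[0]-s*l[1],q[1]+s*l[0]+c*l[1],l[2]]
for sel in (["top"],["scene"],["top","scene"]):
    O=[o for o in obs if o[0] in sel]
    f=lambda q:np.concatenate([proj(p,W(q,l))-c for _,p,l,c in O])
    r=least_squares(f,[535,-266,-.24],x_scale=[10,10,.1],loss="soft_l1"); print(sel,r.x.round(2),np.degrees(r.x[2]).round(2),f(r.x).round(1))
E
python3 fit.py
```

```text
top (49.5, 0, 87) [467.59 165.44] [  5  13  49  17 265]
top (-49.5, 0, 87) [460.06 200.74] [  5  14  49  16 265]
top (0, 92.5, 84) [431.25 174.47] [25  9 10 26 91]
top (0, -92.5, 84) [495.92 191.43] [26  9  8 26 79]
scene (49.5, 0, 87) [192.88 311.24] [  0  10  61  23 377]
scene (-49.5, 0, 87) [182.89 280.32] [  1  12  58  20 327]
scene (0, 92.5, 84) [229.83 284.78] [24 11 11 22 69]
scene (0, -92.5, 84) [145.12 308.85] [27 10  7 24 79]
['top'] [ 5.3609e+02 -2.6500e+02 -2.4000e-01] -13.99 [ 0.1  0.4 -0.  -0.7 -0.1  0.2 -0.  -0. ]
['scene'] [ 5.3855e+02 -2.6533e+02 -2.5000e-01] -14.14 [ 0.2 -0.3  0.8  0.5 -0.4 -0.1 -0.4 -0. ]
['top', 'scene'] [ 5.3720e+02 -2.6511e+02 -2.4000e-01] -14.02 [ 0.1  0.   0.  -1.1 -0.  -0.2 -0.  -0.4  0.  -0.7  0.5  0.2 -0.7 -0.6
 -0.5 -0.4]
```

```bash
python3 -c "
from h import *
go(536.8,-266,310,76)"
```

```text
turn [ 0.01  0.   -0.07] shift [-1.460e-01  1.094e-01 -1.000e-04]
```

Call:
move_arm(
  plan=[
    [[0,0,0],[-0.015,0.011,0],-1],
    [[0,0,0],[-0.05,0.038,0],-1],
    [[0,0,0],[-0.09,0.068,0],-1],
    [[0,0,0],[-0.128,0.096,0],-1],
    [[0,0,0],[-0.146,0.109,0],-1],
  ],
)

```text
t: 8.8
eef_pos: [537.3, -268.5, 309.0]
tcp_rot: [-3.141, 0.0, 1.325]
ft_force: [-0.2, 1.1, -3.3]
opening: 0.148
grip_force: 30.0
```

Call:
move_arm(
  plan=[
    [[0,0,0],[0,0,0.01],-1],
    [[0,0,0],[0,0,0.03],-1],
    [[0,0,0],[0,0,0.05],-1],
    [[0,0,0],[0,0,0.07],-1],
    [[0,0,0],[0,0,0.08],-1],
  ],
)

```text
t: 9.43
eef_pos: [536.1, -265.2, 228.5]
tcp_rot: [-3.14, -0.0, 1.326]
ft_force: [0.3, 0.1, -4.3]
opening: 0.147
grip_force: 30.0
```

Run:
```python
from h import *
from cell import readout, eyes
import cv2
w=eyes.read_camera("wrist"); p=eyes.read_camera("scene"); t=eyes.read_camera("top")
im=p["img"][:,:,::-1].copy()
a=np.radians(-14); c,s=np.cos(a),np.sin(a)
e=readout.state()["eef_pos"]; print(e); go(536.8,-266,225,76)
c_=cv2.resize(im[190:370,120:320],(660,594),interpolation=cv2.INTER_CUBIC)
def W(x,y,z,o=(537,-265)): return (o[0]+c*x-s*y,o[1]+s*x+c*y,z)
cv2.imwrite("pics/pre.png",c_)
for z in(e[2]-125.6,):
  print([proj(p,W(x,y,z,(e[0],e[1]))).round(1).tolist() for x,y in((42,85),(42,-85),(-42,-85),(-42,85))], [proj(p,W(x,y,z)).round(1).tolist() for x,y in((42,85),(42,-85),(-42,-85),(-42,85))])
```

```text
[ 536.50708025 -265.71735417  229.62665622]
turn [-0.02 -0.   -0.04] shift [-0.0002  0.0004  0.0046]
[[229.9, 290.9], [149.2, 314.5], [143.4, 287.7], [219.9, 266.8]] [[230.3, 290.9], [149.6, 314.4], [143.8, 287.7], [220.3, 266.8]]
```

View pics/pre.png

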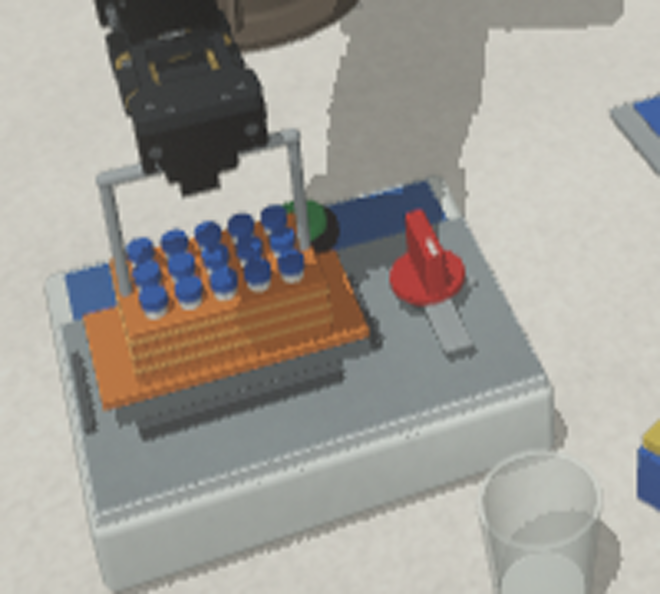

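Run:
```python
from h import *
from cell import readout, eyes
import cv2
w=eyes.read_camera("wrist"); im=w["img"]; hsv=cv2.cvtColor(im,cv2.COLOR_RGB2HSV)
m=(hsv[...,0]>5)&(hsv[...,0]<22)&(hsv[...,1]>150)
s=readout.state(); e=s["eef_pos"]; R=Ro.from_euler("xyz",s["tcp_rot"])
rows=[np.argmax(m[:,c]) for c in range(280,350,6)]; print("top rows",rows)
for r in(100,112): k=np.flatnonzero(m[r]); print(r,k.min() if len(k) else None,k.max() if len(k) else None)
# tool x ~ carrier +y
for off in(0,3,6):
  z=e[2]-125.6+8
  P=[e+R.apply([85+off,y,0]) for y in(42,-42)]
  print(off,[proj(w,[q[0],q[1],z]).round(1).tolist() for q in P])
cv2.imwrite("pics/w3.png",im[:,:,::-1])
p=eyes.read_camera("scene"); h=cv2.cvtColor(p["img"],cv2.COLOR_RGB2HSV)
mo=((h[...,0]>5)&(h[...,0]<22)&(h[...,1]>140)).astype(np.uint8); mo[:180]=0
mo[:,260:]=0
pts=np.argwhere(mo)[:,::-1]; print("scene extremes: left",pts[pts[:,0].argmin()],"right",pts[pts[:,0].argmax()],"bottom",pts[pts[:,1].argmax()])
hull=cv2.approxPolyDP(cv2.convexHull(pts.astype(np.int32)),2,True)[:,0]; print(hull.tolist())
for off in(0,3,6):
  for z in (e[2]-125.6,e[2]-117.6): print(off,round(z),[proj(p,[*(e+R.apply([y+off,x,0]))[:2],z]).round(1).tolist() for x,y in((42,85),(42,-85),(-42,-85),(-42,85))])
```

```text
top rows [np.int64(106), np.int64(106), np.int64(106), np.int64(106), np.int64(106), np.int64(106), np.int64(106), np.int64(106), np.int64(106), np.int64(106), np.int64(106), np.int64(106)]
100 None None
112 272 361
0 [[363.5, 107.0], [270.4, 106.9]]
3 [[363.6, 103.5], [270.3, 103.4]]
6 [[363.8, 100.0], [270.2, 99.9]]
scene extremes: left [145 286] right [230 287] bottom [151 312]
[[230, 290], [151, 312], [145, 286], [153, 268], [208, 254], [221, 267]]
0 105 [[229.9, 290.8], [149.1, 314.4], [143.3, 287.6], [219.9, 266.8]]
0 113 [[229.6, 288.1], [148.4, 311.6], [142.7, 284.9], [219.5, 264.1]]
3 105 [[231.2, 290.4], [150.6, 313.9], [144.8, 287.2], [221.1, 266.4]]
3 113 [[230.9, 287.7], [149.9, 311.2], [144.1, 284.5], [220.8, 263.8]]
6 105 [[232.6, 290.0], [152.1, 313.5], [146.2, 286.8], [222.4, 266.1]]
6 113 [[232.3, 287.3], [151.4, 310.7], [145.5, 284.1], [222.1, 263.4]]
```

Call:
move_arm(
  plan=[
    [[0,0,0],[-0.001,0,0.004],-1],
    [[0,0,0],[-0.001,0,0.009],-1],
    [[0,0,0],[-0.001,0,0.014],-1],
    [[0,0,0],[-0.001,0,0.018],-1],
    [[0,0,0],[-0.001,0,0.02],-1],
  ],
)

```text
t: 10.3
eef_pos: [536.2, -267.0, 209.3]
tcp_rot: [-3.141, -0.0, 1.325]
ft_force: [0.2, -0.7, -4.4]
opening: 0.149
grip_force: 30.0
```

Call:
move_arm(
  plan=[
    [[0,0,0],[0,0,0.001],-1],
    [[0,0,0],[0,0,0.002],-1],
    [[0,0,0],[0,0,0.003],-1],
    [[0,0,0],[0,0,0.003],-1],
    [[0,0,0],[0,0,0.003],-1],
  ],
)

```text
t: 10.92
eef_pos: [536.4, -267.4, 207.4]
tcp_rot: [3.14, 0.001, 1.325]
ft_force: [-1.6, -2.8, 5.9]
opening: 0.146
grip_force: 30.0
```

Call:
move_arm(
  plan=[
    [[0,0,0],[0,0,0],-0.6],
    [[0,0,0],[0,0,0],-0.4],
    [[0,0,0],[0,0,0],-0.2],
    [[0,0,0],[0,0,0],0],
    [[0,0,0],[0,0,0],0],
  ],
)

```text
t: 11.55
eef_pos: [536.2, -266.9, 206.6]
tcp_rot: [-3.142, -0.0, 1.325]
ft_force: [0.5, -0.3, -0.3]
opening: 0.493
grip_force: 0.0
```

Run:
```python
from h import *
from cell import readout, eyes
import cv2
s=readout.state(); print(s["t"],s["eef_pos"],s["opening"],s["ft_force"],s["grip_force"])
p=eyes.read_camera("scene"); h=cv2.cvtColor(p["img"],cv2.COLOR_RGB2HSV)
cv2.imwrite("pics/seat.png",cv2.resize(p["img"][190:350,120:280,::-1],(590,590),interpolation=cv2.INTER_CUBIC))
mo=((h[...,0]>5)&(h[...,0]<22)&(h[...,1]>140)).astype(np.uint8); mo[:180]=0; mo[:,260:]=0
hull=cv2.approxPolyDP(cv2.convexHull(np.argwhere(mo)[:,::-1].astype(np.int32)),2,True)[:,0]; print(hull.tolist())
a=np.radians(-14); c,sn=np.cos(a),np.sin(a)
for z in(80,88): print([proj(p,[537.5+c*x-sn*y,-265.2+sn*x+c*y,z]).round(1).tolist() for x,y in((42,85),(42,-85),(-42,-85),(-42,85))])
```

```text
11.55 [ 536.20747454 -266.90957038  206.570422  ] 0.49340985994402903 [ 0.46853414 -0.26794977 -0.26165069] 0.0
[[231, 297], [153, 321], [147, 294], [154, 278], [208, 262], [221, 273]]
[[231.3, 299.0], [151.6, 322.7], [145.8, 295.8], [221.3, 274.8]]
[[231.0, 296.4], [150.9, 320.1], [145.1, 293.2], [220.9, 272.2]]
```

View pics/seat.png

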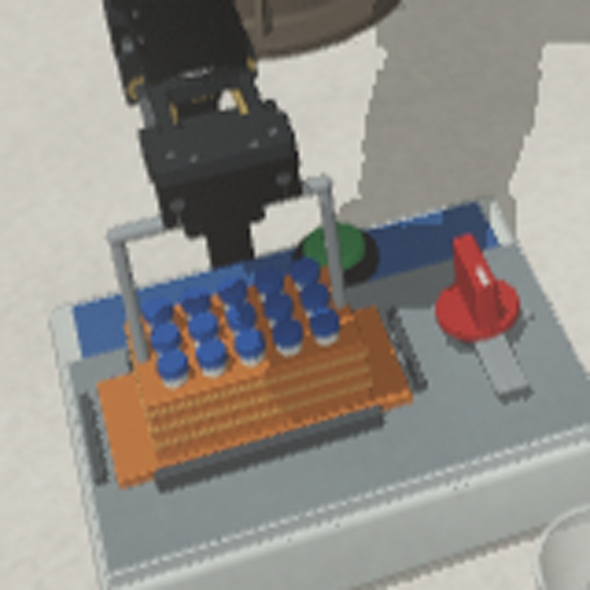

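The carrier is seated between all four fences, level and released. I'll retract straight up. The 180 mm gripper body would foul the bail if I pinched the latch bar, so I'll turn the latch by pushing its bar with the shut fingertips.

Call:
move_arm(
  plan=[
    [[0,0,0],[0,0,0],0.1],
    [[0,0,0],[0,0,-0.02],0.1],
    [[0,0,0],[0,0,-0.05],0.1],
    [[0,0,0],[0,0,-0.08],0],
    [[0,0,0],[0,0,-0.09],0],
  ],
)

```text
t: 12.22
eef_pos: [536.5, -267.1, 298.2]
tcp_rot: [3.139, 0.001, 1.325]
ft_force: [-1.1, 0.8, -0.4]
opening: 0.503
grip_force: 0.0
```

Call:
move_arm(
  plan=[
    [[0,0,0],[0.04,0.007,0],-1],
    [[0,0,0],[0.09,0.014,0],-1],
    [[0,0,0],[0.14,0.022,0],-1],
    [[0,0,0],[0.17,0.03,0],-1],
    [[0,0,0],[0.17,0.03,0],-1],
  ],
)

```text
t: 12.85
eef_pos: [607.0, -107.6, 295.5]
tcp_rot: [-3.14, -0.0, 1.328]
ft_force: [-0.3, 0.7, -0.5]
opening: 0.038
grip_force: 0.0
```

Call:
move_arm(
  plan=[
    [[0,0,0],[0,0,0],-1],
    [[0,0,0],[0,0,0.03],-1],
    [[0,0,0],[0,0,0.06],-1],
    [[0,0,0],[0,0,0.09],-1],
    [[0,0,0],[0,0,0.1],-1],
  ],
)

```text
t: 13.48
eef_pos: [605.7, -110.4, 195.0]
tcp_rot: [-3.139, 0.0, 1.324]
ft_force: [1.0, 0.6, 0.1]
opening: 0.002
grip_force: 0.0
```

Run:
```python
from h import *
from cell import readout, eyes
import cv2
s=readout.state(); e=s["eef_pos"]; print(e,s["opening"],s["ft_force"])
o=e[:2]-[571.1,-129.3]; print("rel latch x,y",o@[.9703,-.2419],o@[.2419,.9703])
a=eyes.read_camera("scene")["img"][190:350,120:320]; b=eyes.read_camera("wrist")["img"]
cv2.imwrite("pics/pl.png",np.hstack([cv2.resize(a,(400,320)),cv2.resize(b[100:400,160:560],(400,320))])[:,:,::-1])
w=eyes.read_camera("top"); im=w["img"].astype(int); m=(im[...,0]>150)&(im[...,1]<80)&(im[...,2]<80); m[:, :380]=0;m[:,470:]=0; r=np.argwhere(m); print(len(r), r.mean(0) if len(r) else 0)
```

```text
[ 605.65435759 -110.36674254  195.01654478] 0.0018618412927520877 [0.9836137  0.55661892 0.14464455]
rel latch x,y 28.94813818685185 26.72963881187255
0 0
```

View pics/pl.png

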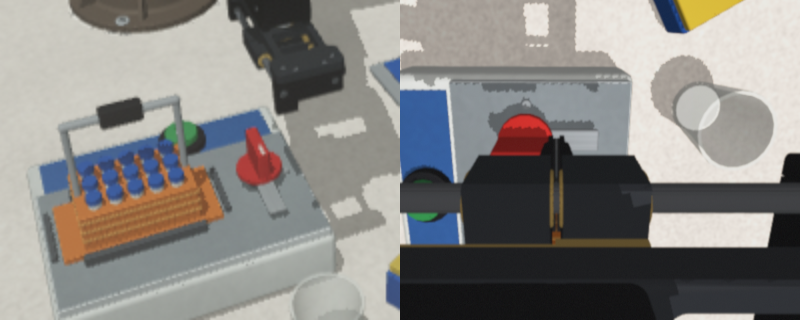

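The carrier is still seated, and the shut fingers are behind and to the side of the latch bar at 195 mm. Next I descend and push.

Call:
move_arm(
  plan=[
    [[0,0,0],[0,0,0.02],-1],
    [[0,0,0],[0,0,0.045],-1],
    [[0,0,0],[0,0,0.07],-1],
    [[0,0,0],[0,0,0.082],-1],
    [[0,0,0],[0,0,0.082],-1],
  ],
)

```text
t: 14.25
eef_pos: [606.8, -109.5, 114.9]
tcp_rot: [3.142, 0.0, 1.325]
ft_force: [-0.3, 0.5, -0.1]
opening: 0.009
grip_force: 0.0
```

Call:
move_arm(
  plan=[
    [[0,0,0],[-0.01,0,0],-1],
    [[0,0,0],[-0.016,0,0],-1],
    [[0,0,0],[-0.022,0,0],-1],
    [[0,0,0],[-0.027,-0.003,0],-1],
    [[0,0,0],[-0.03,-0.006,0],-1],
  ],
)

```text
t: 14.88
eef_pos: [593.2, -137.6, 114.7]
tcp_rot: [3.141, 0.0, 1.325]
ft_force: [2.6, -1.0, 1.1]
opening: 0.007
grip_force: 1.2
```

```bash
cat > st.py <<'E'
from h import *
from cell import readout, eyes
import cv2
s=readout.state(); e=s["eef_pos"]; print(s["t"],e,s["ft_force"])
o=e[:2]-[571.1,-129.3]; print("rel latch x,y",o@[.9703,-.2419],o@[.2419,.9703])
p=eyes.read_camera("scene"); im=p["img"].astype(int); m=(im[...,0]>120)&(im[...,1]<90)&(im[...,2]<90); m[:, :200]=0; m[:,320:]=0; m[:220]=0
r=np.argwhere(m)[:,::-1]; print("red",len(r),r.min(0),r.max(0),r.mean(0))
cx=lambda t,R,z:proj(p,[571.1+R*np.cos(np.radians(-14-t)),-129.3+R*np.sin(np.radians(-14-t)),z]).round(1)
for t in(0,45,75,90): print(t,"bar top ends",cx(t,25,140),cx(t,-25,140),"tongue",cx(t,68,93), im[tuple(cx(t,55,93).round().astype(int)[::-1])])
E
python3 st.py
```

```text
14.875 [ 593.24169761 -137.57776339  114.71676128] [ 2.62004482 -1.02245584  1.10547684]
rel latch x,y 23.486480158694558 -2.6758371671599037
red 229 [200 263] [259 301] [231.03056769 279.97816594]
0 bar top ends [251.3 266.8] [244.5 253.2] tongue [258.6 295.3] [91 97 96]
45 bar top ends [242.5 266.9] [252.9 253.1] tongue [234.6 295.6] [94 99 99]
75 bar top ends [238.2 264.5] [257.2 255.3] tongue [223.  288.7] [127 135 135]
90 bar top ends [237.  262.8] [258.5 257. ] tongue [219.9 283.8] [125 130 129]
```

Call:
move_arm(
  plan=[
    [[0,0,0],[-0.002,-0.002,0],-1],
    [[0,0,0],[-0.003,-0.004,0],-1],
    [[0,0,0],[-0.004,-0.006,0],-1],
    [[0,0,0],[-0.004,-0.006,0],-1],
    [[0,0,0],[-0.004,-0.006,0],-1],
  ],
)

```text
t: 15.55
eef_pos: [586.7, -139.4, 114.6]
tcp_rot: [-3.141, 0.0, 1.325]
ft_force: [-0.1, -0.2, 0.0]
opening: 0.006
grip_force: 0.0
```

```bash
python3 st.py
```

```text
15.55 [ 586.69889577 -139.35500485  114.59738513] [-0.08973607 -0.1556132   0.01526288]
rel latch x,y 17.567914240223693 -5.982998317729585
red 214 [200 263] [258 301] [230.87383178 280.01401869]
0 bar top ends [251.3 266.8] [244.5 253.2] tongue [258.6 295.3] [125 133 133]
45 bar top ends [242.5 266.9] [252.9 253.1] tongue [234.6 295.6] [132 140 140]
75 bar top ends [238.2 264.5] [257.2 255.3] tongue [223.  288.7] [88 92 91]
90 bar top ends [237.  262.8] [258.5 257. ] tongue [219.9 283.8] [147 153 153]
```

The force has dropped to zero, so the latch snapped away from the finger. I'll back off, go up, and turn the tool so its body clears the carrier at the button.

Call:
move_arm(
  plan=[
    [[0,0,0],[0.002,0.015,0],-1],
    [[0,0,0],[0.002,0.015,-0.03],-1],
    [[0,0,0],[0.002,0.015,-0.08],-1],
    [[0,0,-8],[0.002,0.015,-0.13],-1],
    [[0,0,-16],[0.002,0.01,-0.17],-1],
  ],
)

```text
t: 16.23
eef_pos: [597.1, -139.9, 286.7]
tcp_rot: [3.14, 0.001, 1.609]
ft_force: [0.1, -0.6, 0.1]
opening: 0.006
grip_force: 0.0
```

Run:
```python
from h import *
from cell import readout, eyes
import cv2
t=eyes.read_camera("top"); p=eyes.read_camera("scene")
cv2.imwrite("pics/lk.png",np.hstack([cv2.resize(p["img"][215:335,130:290],(400,300),interpolation=cv2.INTER_CUBIC),cv2.resize(t["img"][120:240,370:530],(400,300),interpolation=cv2.INTER_CUBIC)])[:,:,::-1])
# button by green centroid in both first images
Z=np.arange(72,100,2)
def cen(f):
    a=cv2.cvtColor(cv2.imread(f),cv2.COLOR_BGR2HSV); m=((a[...,0]>50)&(a[...,0]<85)&(a[...,1]>120)).astype(np.uint8)
    n,l,st,c=cv2.connectedComponentsWithStats(m); 
    return [(st[i],c[i].round(2)) for i in np.argsort(-st[1:,4])[:3]+1]
A=cen("pics/top0.png"); B=cen("pics/scene0.png"); print(A,B)
ct=min(A,key=lambda q:np.hypot(*(q[1]-[430,214])))[1]; cs=min(B,key=lambda q:np.hypot(*(q[1]-[210,258])))[1]
for z in range(70,100,4): print(z,ray(t,*ct,z)[:2].round(1),ray(p,*cs,z)[:2].round(1))
go(451,-170,250,166)
```

```text
[(array([422, 206,  15,  15, 176], dtype=int32), array([429.28, 213.28]))] [(array([203, 251,  15,  10, 117], dtype=int32), array([209.91, 255.57]))]
70 [ 452.1 -171.6] [ 429.4 -156.6]
74 [ 451.7 -170.6] [ 433.8 -158.5]
78 [ 451.3 -169.5] [ 438.3 -160.4]
82 [ 451.  -168.5] [ 442.7 -162.3]
86 [ 450.6 -167.4] [ 447.1 -164.1]
90 [ 450.3 -166.4] [ 451.5 -166. ]
94 [ 449.9 -165.3] [ 456.  -167.9]
98 [ 449.5 -164.3] [ 460.4 -169.8]
turn [  0.23   0.38 -73.87] shift [-0.0243 -0.1481  0.0383]
```

View pics/lk.png

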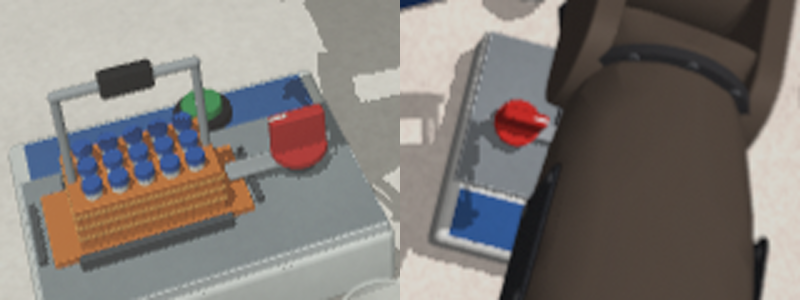

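The latch is locked: the red bar points at the tray and the steel tongue lies over the carrier's foot plate. Triangulation puts the button at about (450,-166.5), with its top near z 90.

Call:
move_arm(
  plan=[
    [[0,0,-10],[-0.004,-0.03,0],-1],
    [[0,0,-20],[-0.01,-0.06,0],-1],
    [[0,0,-30],[-0.015,-0.09,0],-1],
    [[0,0,-40],[-0.02,-0.12,0],-1],
    [[0,0,-50],[-0.022,-0.145,0],-1],
  ],
)

```text
t: 16.95
eef_pos: [451.5, -166.8, 283.9]
tcp_rot: [-3.141, -0.001, 2.481]
ft_force: [-1.2, 0.3, 0.8]
opening: 0.007
grip_force: 0.0
```

```bash
python3 -c "
from h import *
go(450,-166.5,120,166)"
```

```text
turn [ -0.    -0.06 -23.83] shift [ 0.0012 -0.0006  0.1639]
```

Call:
move_arm(
  plan=[
    [[0,0,-10],[0.001,-0.001,0.03],-1],
    [[0,0,-20],[0.001,-0.001,0.07],-1],
    [[0,0,-24],[0.001,-0.001,0.12],-1],
    [[0,0,-24],[0.001,-0.001,0.16],-1],
    [[0,0,-24],[0.001,-0.001,0.175],-1],
  ],
)

```text
t: 17.58
eef_pos: [450.1, -166.3, 106.9]
tcp_rot: [3.141, -0.004, 2.895]
ft_force: [0.9, 0.0, 0.9]
opening: 0.006
grip_force: 0.0
```

Call:
move_arm(
  plan=[
    [[0,0,0],[0,0,0.008],-1],
    [[0,0,0],[0,0,0.013],-1],
    [[0,0,0],[0,0,0.016],-1],
    [[0,0,0],[0,0,0.019],-1],
    [[0,0,0],[0,0,0.019],-1],
  ],
)

```text
t: 18.2
eef_pos: [451.5, -167.1, 90.9]
tcp_rot: [-3.141, 0.001, 2.896]
ft_force: [-0.1, -0.0, 2.2]
opening: 0.007
grip_force: 1.1
```

Call:
move_arm(
  plan=[
    [[0,0,0],[0,0,0.002],-1],
    [[0,0,0],[0,0,0.004],-1],
    [[0,0,0],[0,0,0.006],-1],
    [[0,0,0],[0,0,0.0065],-1],
    [[0,0,0],[0,0,0.0065],-1],
  ],
)

```text
t: 18.82
eef_pos: [451.6, -167.1, 85.8]
tcp_rot: [-3.141, 0.002, 2.896]
ft_force: [-5.3, 2.5, 29.9]
opening: 0.007
grip_force: 15.4
```

A force of 30 N means the button is at its stop. I'll retreat now.

Call:
move_arm(
  plan=[
    [[0,0,0],[0,0,-0.01],-1],
    [[0,0,0],[0,0,-0.04],-1],
    [[0,0,0],[0,0,-0.09],-1],
    [[0,0,0],[0,0,-0.15],-1],
    [[0,0,0],[0,0,-0.18],-1],
  ],
)

```text
t: 19.45
eef_pos: [451.6, -167.1, 266.9]
tcp_rot: [-3.141, 0.003, 2.896]
ft_force: [-0.3, -0.3, 0.2]
opening: 0.007
grip_force: 0.0
```

Run:
```python
from h import *
from cell import readout, eyes, env
import cv2
s=readout.state(); print(s["t"],s["eef_pos"],s["ft_force"],s["grip_force"])
p=eyes.read_camera("scene"); h=cv2.cvtColor(p["img"],cv2.COLOR_RGB2HSV)
mo=((h[...,0]>5)&(h[...,0]<22)&(h[...,1]>140)).astype(np.uint8); mo[:180]=0; mo[:,235:]=0
print(cv2.approxPolyDP(cv2.convexHull(np.argwhere(mo)[:,::-1].astype(np.int32)),2,True)[:,0].tolist())
a=p["img"].astype(int); m=(a[...,0]>120)&(a[...,1]<80)&(a[...,2]<80); m[:,:225]=0; m[:,290:]=0; m[:240]=0; r=np.argwhere(m)[:,::-1]; print("red",len(r),r.min(0),r.max(0))
g=((h[...,0]>50)&(h[...,0]<85)&(h[...,1]>120)); r=np.argwhere(g)[:,::-1]; print("green",r.mean(0),len(r))
```

```text
19.45 [ 451.58934114 -167.08491138  266.87347636] [-0.31144863 -0.31520115  0.17309004] 0.0
[[231, 298], [153, 321], [147, 294], [154, 278], [208, 262], [221, 273]]
red 451 [238 257] [260 281]
green [210.21428571 255.45714286] 70
```

The carrier corners haven't moved since it was seated, the latch still reads locked, the button is back up and the arm is clear. I'm handing in.

```bash
python3 -c "
from cell import env
print(env.job_done())"
```

```text
the job is handed in; nothing more can be done
None
```

I've handed the job in at about 19.5 s: the orange carrier is seated and released in the tray, the latch is locked over its foot plate, the button was pressed to its stop and is back up, and the bystanders were left alone; the hand-in gave no verdict.

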